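Tip a stir bar out of its groove and lay it in the dish on the stirrer

TASK

Get the stirrer ready: press down on the red stir bar with the fingertips, only as firmly as it takes to draw it out of its sprung clip, and slide it forward along its groove until it tips over the sill into the rack's front trough. Then pluck it from there and lay it flat in the middle of the glass dish, lowering it onto the floor of the dish before you let go. Leave the other stir bars in their grooves, the dish in its place and everything else alone.

Things in the scene. Friction and masses are not known exactly. Their poses are not given: they have to be found in the camera images.
- rack: Pale blue plastic stir-bar rack, fixed to the desk, 138 mm deep (x), 104 mm wide (y), front (-x) roughly towards the robot. Origin on the desk under the middle of the sill; z up. Four straight level grooves run back (+x) from the sill to a back wall (face at x = 80 mm), at y = -36, -12, 12, 36 mm; each 13.5 mm wide, floor 28 mm above the desk, ridges between them 38 mm above the desk.
- sill (a point): Middle of the sill: the straight edge (x = 0 in the rack, 28 mm above the desk) where the groove floors end. A bar slid forward tips over it once its middle is past it and nothing holds its rear down; it comes to rest leaning on the sill, front end down against the lip, at about 33 degrees, middle about 16 mm before the sill and 25 mm above the desk, sides free to grasp.
- clip (a point): Point amid the four sprung rubber clips: one in the left (+y) side of each groove, 60 mm behind the sill, hidden in the ridge but for its nose. It grips the rear part of the bar: 2.5 to 4 N of pull along the groove draw it out, which takes some 10 to 20 N of pressing on the bar's slippery top. It lets go once the bar's rear end is past it; the bar then slides easily.
- trough (a point): Middle of the floor of the open trough in front of the sill, 6 mm above the desk; axes as the rack's. The trough is 42 mm wide in x (21 mm either way), open at both y ends; in front it ends at a lip 8 mm thick whose top is 18 mm above the desk.
- bar_red: Capsule-shaped stir bar of red PTFE, 12 mm thick, 60 mm long over its round ends, about 18 g, slippery on the rack. Origin at its middle on its axis; x runs along it (to the rack's rear at first). The one to fetch. Lies in any of the grooves, one bar in each, its front end 8 to 18 mm behind the sill; axis 34 mm, top 40 mm above the desk: only 2 mm proud of the ridges.
- bar_blue: Capsule-shaped stir bar of blue PTFE, 12 mm thick, 60 mm long over its round ends, about 18 g, slippery on the rack. Origin at its middle on its axis; x runs along it (to the rack's rear at first). Stays in its groove.
- bar_green: Capsule-shaped stir bar of green PTFE, 12 mm thick, 60 mm long over its round ends, about 18 g, slippery on the rack. Origin at its middle on its axis; x runs along it (to the rack's rear at first). Stays in its groove.
- bar_white: Capsule-shaped stir bar of white PTFE, 12 mm thick, 60 mm long over its round ends, about 18 g, slippery on the rack. Origin at its middle on its axis; x runs along it (to the rack's rear at first). Stays in its groove.
- dish: Low clear glass crystallising dish standing loose in the middle of the stirrer's plate; 100 mm outer and 94 mm inner diameter, 45 mm high, wall 3 mm; origin at the centre of its underside, inner floor 4 mm above that; z up. A bar lying on its floor has its middle 10 mm above the origin.
- stirrer: Grey magnetic stirrer, 150 mm (x) by 136 mm (y), fixed to the desk, control knob on the front (-x, sticks out 12 mm); origin on the desk under its middle; the round white plate on top is 54 mm above the desk.
- small_vial: Small white vial with blue cap, 20 mm across, 44 mm high, loose, origin at the underside. Bystander.
- iodine_jar: Dark jar with a white screw lid, 59 mm across, 77 mm high, loose, origin at the underside. Bystander.
- timer: Flat white countdown timer, 64 x 64 x 18 mm, loose, origin at the underside. Bystander.
- marker_a: White marker pen with black cap lying on the desk, 135 mm long, 17 mm thick, loose, origin at the underside. Bystander.

How it is judged:
By the outcome, as a careful person would: the job done as asked, in the order asked, and still so for the second after the job is handed in, with the robot touching nothing.
It also fails if it takes over 64 s, if anything falls off the work surface, if the arm or the gripper's body presses on something with over 40 N, if the wrist force passes 120 N, or if a joint passes its speed limit or range.

ROBOT

A 6-joint arm with a two-finger parallel gripper is mounted at the origin on a cart in front of the work surface, level with it; the furniture and walls round the work are solid. World frame = base frame: x ahead of the robot, y to its left, z up, the work surface at z = 0. Lengths are in m, angles in degrees, forces in N, time in s.
With the tool pointing down it reaches from about 0.4 to 0.825 m from the base axis. Payload 7 kg.
Tool frame: the origin (TCP) lies midway between the tips of the shut fingers; the grasp point (between the pads) lies 19 mm behind it; z points along the fingers, y is the line along which they close (so a half turn about z gives the same grasp; the last joint's range is limited). The gripper opens to 88 mm and grips with 3 to 60 N. Pads are 19 mm wide; open, the fingers measure 130 mm over their backs; the gripper's body (78 mm by 193 mm) begins 47 mm behind the grasp point.
Start: joints at [-50.644, 20.546, 0.682, 0, -70.136, -16.507], TCP at [0.262, -0.622, 0.227] pointing down, gripper open.
Joint ranges: [-176.03, 176.03], [-82.01, 121.73], [-58.28, 71.71], [-173.87, 95.51], [-174.79, -0.11], [-173.66, 173.66]. Speed limits (degrees/s): [136.94, 136.94, 172.46, 180, 180, 180].

INTERFACE

Orientations are given as a 3x3 rotation matrix whose columns are the frame's x, y, z axes.
In Python, from rig import robot gives the robot as it stands. Calls block until the motion is done:
- robot.goto(position, orientation): joint-space move of the TCP to a pose.
- robot.servo_line(position, ori=None, speed=0.15): straight line of the TCP; ori=None keeps the orientation; speed is the mean speed in m/s.
- robot.movej(angles): joint-space move.
- robot.move_gripper(opening): opening from 0.0 (shut) to 1.0 (fully open); the grip force is fixed at half the most; returns when the fingers have stopped.
- robot.dwell(seconds).
- robot.ik(position, orientation): joint angles nearest the present ones, or None.
- robot.grab_frame(name): name is "scene" or "side" or "wrist"; returns (picture, depth): 400x640x3 uint8, red, green, blue; 400x640 float32, m along the optical axis (not along the pixel's ray), 0 where there is no reading.
- robot.camera_info(name): a dict with "vfov" (degrees; the focal length in pixels is half the picture's height over the tangent of half this angle, whatever the lens; pixels are square), "cx", "cy" (the principal point, pixels), "view" (4x4, takes a point from world to camera coordinates); the wrist camera has in their place "T_tool_cam" (4x4, takes a point from camera to tool coordinates, whose origin is the TCP and whose axes are the flange's). Camera axes: x right, y down, z forward; pixel columns grow to the right and rows downward; lengths in m; the calibration is good to about 2 mm. The wrist camera is an equidistant fisheye: a pixel r from the principal point sees the ray r / f radians off the axis. A picture is of the moment at which its call begins: read the wrist's pose just before it. camera_info takes no time and is no camera call.
A pose or a line that the arm cannot do raises robot.Unreachable and nothing moves.
- robot.job_done(): hands the job in; it is judged then, once.
Readings, each from a call of its own:
- robot.read_t(): time.
- robot.read_qpos(): joint angles.
- robot.read_qvel(): joint speeds.
- robot.read_effort(): joint torques, N m.
- robot.read_position(): TCP position.
- robot.read_tcp_rot(): TCP orientation.
- robot.read_force(): force on the tool from outside, world axes, zero at the start.
- robot.read_ft_torque(): the same for the moment, N m.
- robot.read_grip_width(): opening from 0.0 (shut) to 1.0 (fully open).
- robot.read_finger_force(): force on a finger pad.
Only numpy, scipy, OpenCV 4.12 (cv2) and the standard library are available. Lean on these libraries where they do the work, as an engineer would, in place of code of your own. Each camera call takes 0.05 s, during which the arm holds its last target. There are 200 camera calls.

## Working session

There is one attempt and no reset: what is moved stays moved. The work goes in short steps, each a Python script; the robot and the scene stay as the last script left them, time stands still between calls to the robot, and variables do not carry over. Pictures are saved under pics/ and viewed, at most 10 in all, crops included, and the job is handed in when it is done.

```bash
ls; mkdir -p pics; python3 - <<'E'
from rig import robot
import cv2,numpy as np
for n in("scene","side"):
    p,d=robot.grab_frame(n); cv2.imwrite(f"pics/{n}0.png",p[:,:,::-1]); np.savez(f"{n}0.npz",p=p,d=d); i=robot.camera_info(n);print(n,i["vfov"],i["cx"],i["cy"],np.round(i["view"],4).tolist(), (d>0).mean())
print(robot.camera_info("wrist"))
print(robot.read_tcp_rot(),robot.read_t(),robot.read_force())
E
```

```text
pics
scene 43.22542946610867 314.09566239265973 206.29377819573853 [[-0.8487, -0.5285, 0.0188, 0.5666], [-0.347, 0.5298, -0.7739, 0.1995], [0.399, -0.6634, -0.6331, 1.3377], [0.0, 0.0, 0.0, 1.0]] 0.99597265625
side 48.944055433513675 318.41045713527694 204.14261939789992 [[-0.9398, -0.3413, 0.0138, 0.5939], [-0.1738, 0.4429, -0.8796, 0.1084], [0.2941, -0.8291, -0.4755, 1.0772], [0.0, 0.0, 0.0, 1.0]] 0.99607421875
{'vfov': 65.70646984690485, 'cx': 316.6464096885135, 'cy': 194.6393529964892, 'T_tool_cam': array([[ 1.11331375e-05, -9.60343525e-01, -2.78819500e-01,
         7.49185343e-02],
       [ 9.99999557e-01, -2.51807663e-04,  9.07235655e-04,
        -4.08059375e-04],
       [-9.41466774e-04, -2.78819386e-01,  9.60343097e-01,
        -1.58294295e-01],
       [ 0.00000000e+00,  0.00000000e+00,  0.00000000e+00,
         1.00000000e+00]])}
[[-9.21583434e-01 -3.88179758e-01 -6.70305917e-04]
 [-3.88180320e-01  9.21582531e-01  1.29519346e-03]
 [ 1.14974340e-04  1.45382840e-03 -9.99998937e-01]] 0.1 [ 0.53337016 -0.42141295 -0.61244163]
```

View pics/scene0.png

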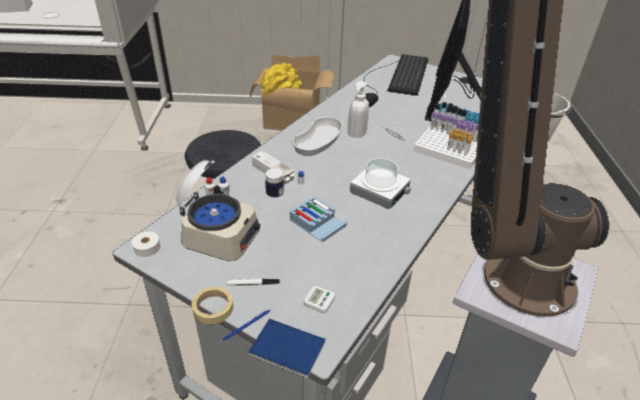

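View pics/side0.png

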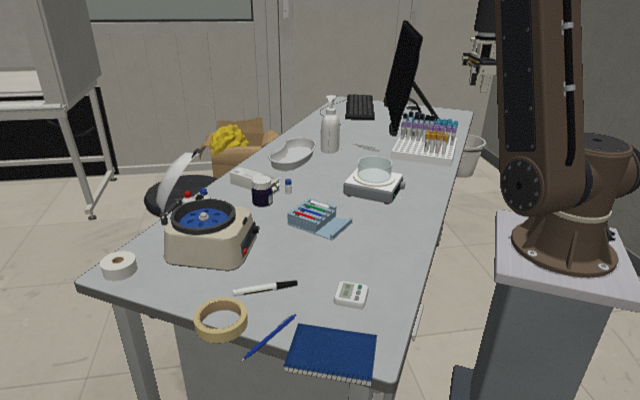

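The scene picture shows the rack at about (318,217), with the red bar in it near (310,217), and the dish at (381,175). The side picture shows the rack at (315,215) and the dish at (375,172). The trough faces lower right, towards the robot. I'll cast rays for rough poses first.

```bash
cat > h.py <<'E'
import numpy as np, cv2
from rig import robot
def ray(name,uv,T=None):
    """origin, unit dirs (world) for pixels uv Nx2; T=world_tool for wrist"""
    i=robot.camera_info(name); f=200/np.tan(np.radians(i["vfov"]/2))
    d=(np.atleast_2d(uv).astype(float)-[i["cx"],i["cy"]])/f
    if name=="wrist":
        th=np.linalg.norm(d,axis=1,keepdims=True)+1e-12
        r=np.hstack([d/th*np.sin(th),np.cos(th)]); M=T@i["T_tool_cam"]
    else:
        r=np.hstack([d,np.ones((len(d),1))]); M=np.linalg.inv(i["view"])
    r=r@M[:3,:3].T
    return M[:3,3],r/np.linalg.norm(r,axis=1,keepdims=True)
def onz(name,uv,z,T=None):
    o,r=ray(name,uv,T); return o+r*((z-o[2])/r[:,2:3])
def pose():
    T=np.eye(4);T[:3,:3]=robot.read_tcp_rot();T[:3,3]=robot.read_position();return T
def snap(n):
    T=pose();p,d=robot.grab_frame("wrist");cv2.imwrite(f"pics/{n}.png",p[:,:,::-1]);np.savez(n+".npz",p=p,d=d,T=T);return p,d,T
def down(a):
    "tool pointing down, tool x at world yaw a (deg)"
    c,s=np.cos(np.radians(a)),np.sin(np.radians(a));return np.array([[c,s,0],[s,-c,0],[0,0,-1.]])
def redmask(p):
    p=p.astype(int);return ((p[...,0]>120)&(p[...,0]>2*p[...,1])&(p[...,0]>2*p[...,2])).astype(np.uint8)
def blobs(m,k=3):
    n,l,s,c=cv2.connectedComponentsWithStats(m);o=np.argsort(-s[1:,4])[:k]+1;return [(s[j].tolist(),c[j].round(1).tolist(),l==j) for j in o]
E
python3 - <<'E'
from h import *
for n,dish,lip in(("scene",(381,162),[(325,239),(347,223)]),("side",(376,159),[(330,237),(352,220)])):
    p=np.load(n+"0.npz")["p"]
    for s,c,m in blobs(redmask(p),5):
        print(n,s,c,onz(n,[c],.036).round(3))
    print("dish",onz(n,[dish],.099).round(3),"lip",onz(n,lip,.018).round(3).tolist())
print(robot.ik([.55,-.2,.3],down(0)),robot.ik([.55,-.2,.3],down(180)))
E
```

```text
scene [296, 210, 15, 11, 39] [302.9, 214.9] [[0.624 0.132 0.036]]
scene [207, 178, 4, 5, 19] [208.6, 180.1] [[0.967 0.153 0.036]]
scene [242, 245, 3, 3, 6] [243.2, 245.8] [[0.69  0.33  0.036]]
dish [[ 0.519 -0.155  0.099]] lip [[0.527, 0.169, 0.018], [0.508, 0.075, 0.018]]
side [295, 212, 19, 7, 43] [304.1, 214.8] [[0.623 0.133 0.036]]
side [184, 191, 6, 7, 23] [186.6, 193.4] [[0.974 0.141 0.036]]
side [243, 249, 4, 4, 9] [244.4, 250.2] [[0.689 0.331 0.036]]
dish [[ 0.507 -0.152  0.099]] lip [[0.536, 0.183, 0.018], [0.508, 0.084, 0.018]]
[ -0.85195613   9.89664531  -4.26285937   0.         -75.84049532
  90.85195613] [ -0.85195613   9.89664531  -4.26285937   0.         -75.84049532
 -89.14804387]
```

```bash
python3 - <<'E'
import cv2
a=cv2.imread("pics/scene0.png")[150:250,270:430]
cv2.imwrite("pics/crop0.png",cv2.resize(a,None,fx=5,fy=5,interpolation=cv2.INTER_CUBIC))
E
```

```text
(no output)
```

View pics/crop0.png

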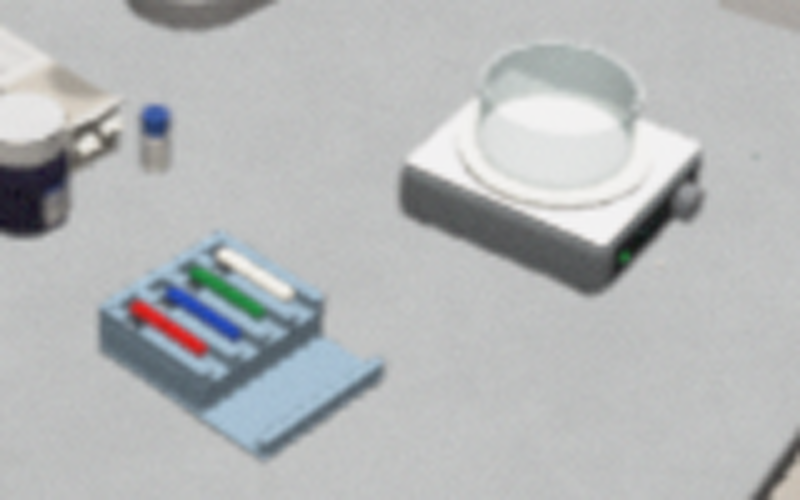

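The crop shows red in the outermost left (+y) groove, with blue, green and white after it. The trough faces the robot and the rack's yaw is about -13°. Before sweeping the arm I'll check for tall obstacles.

```bash
python3 - <<'E'
from h import *
P=[]
for n in("scene","side"):
    d=np.load(n+"0.npz")["d"]; i=robot.camera_info(n); v,u=np.mgrid[:400,:640]
    f=200/np.tan(np.radians(i["vfov"]/2)); c=np.stack([(u-i["cx"])/f*d,(v-i["cy"])/f*d,d],-1)[d>0]
    M=np.linalg.inv(i["view"]); P.append(c@M[:3,:3].T+M[:3,3])
P=np.vstack(P)
P=P[(P[:,0]>.2)&(P[:,0]<1.1)&(abs(P[:,1])<.9)&(P[:,2]>.085)]
H,xe,ye=np.histogram2d(P[:,0],P[:,1],bins=[np.arange(.2,1.15,.05),np.arange(-.9,.95,.1)])
for a in range(len(xe)-1):
  s=[]
  for b in range(len(ye)-1):
    q=P[(P[:,0]//.05==round(xe[a]/.05))&(P[:,1]>=ye[b])&(P[:,1]<ye[b+1]),2]
    s.append(f"{q.max()*100:3.0f}" if len(q)>2 else "  .")
  print(f"{xe[a]:.2f}"," ".join(s))
print(ye.round(1))
E
```

```text
0.20   .   .  41  46   .   .   .   .  68  69   .   .   .   .   .   .   .   .
0.25   .   .  41  51   .   .   .   .  67   .   .   .   .   .   .   .   .   .
0.30   .   .  51  51  11   .   .   .   .   .   .   .   .   .   .   .   .   .
0.35   .   .  10  13  11   .   .   .   .   .   .   .   .   .   .   .   .   .
0.40   .   .  10  13  10   .   .   .   .   .   .   .   .   .   .   .   .   .
0.45  14  39  39  13   .   .   .  10  10   .   .   .   .   .   .   .   .   .
0.50  39  39  39  12   .   .   .  10  10   .   .   .   .   .   .   .   .   .
0.55  39  32  16   .   .   .   .  10   .   .   .   .   .   .   .   .   .   .
0.60  19   .   .   .   .   .   .   .   .   .   .   .   .   .   .   .   .   .
0.65   .   .   .   .   .   .   .   .   .   .   .   .   9   .   .   .   .   .
0.70   .   .   .   .  20  20   .   .   .   .   .  10  10   .   .   .   .   .
0.75   .   .   .   .  20  13   .   .   .   .   .  10  26   .   .   .   .   .
0.80   .   .   .   .   .   .   .   .   .   .   .  24  26   .   .   .   .   .
0.85   .   .   .   .   .   .   .   .   .   .   .  11  23   .   .   .   .   .
0.90   .   .   .   .   .   .   .   .   .   .   .   .   .   .   .   .   .   .
0.95   .   .   .   .   .   .   .   .   .   .   .   .   .   .   .   .   .   .
1.00   .   .   .   .   .   .   .   .   .   .   .   .   .   .   .   .   .   .
1.05   .   .   .   .   .   .   .   .   .   .   .   .   .   .   .   .   .   .
[-0.9 -0.8 -0.7 -0.6 -0.5 -0.4 -0.3 -0.2 -0.1 -0.   0.1  0.2  0.3  0.4
  0.5  0.6  0.7  0.8  0.9]
```

```bash
python3 - <<'E'
from h import *
robot.goto([.30,-.50,.26],down(-150))
robot.goto([.60,.175,.16],down(-103))
robot.move_gripper(0)
snap("w1"); print(robot.read_t(),robot.read_position(),robot.read_force())
E
```

```text
4.8 [0.60000933 0.17497866 0.16002074] [0.83038681 0.28339425 0.32313136]
```

View pics/w1.png

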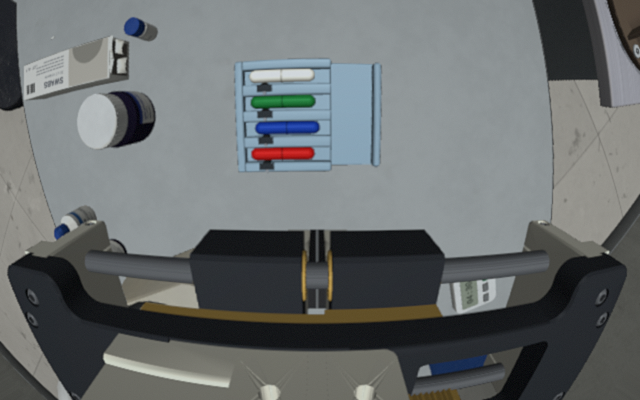

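The wrist picture shows the rack from (235,60) to (382,170), with the sill at column 330 and the lip at column 377. The red bar spans about (250–315, 153). The fingertips are near (317,240). Now I'll measure.

```bash
python3 - <<'E'
from h import *
z=np.load("w1.npz");p,d,T=z["p"],z["d"],z["T"]; q=p.astype(int)
hsv=cv2.cvtColor(p,cv2.COLOR_RGB2HSV)
def mask(lo,hi):
    m=cv2.inRange(hsv,lo,hi); m[:50]=0;m[180:]=0;m[:,:230]=0;m[:,390:]=0; return m
ms={"red":redmask(p)*mask((0,0,0),(180,255,255)),"blue":mask((112,150,60),(130,255,255)),"green":mask((50,120,40),(80,255,255))}
def bar(m):
    s,c,b=blobs((m>0).astype(np.uint8),1)[0]; v,u=np.where(b)
    P=onz("wrist",np.c_[u,v],.035,T)[:,:2]; r=cv2.minAreaRect(P.astype(np.float32)*1000)
    c=P.mean(0);w,V=np.linalg.eigh(np.cov((P-c).T)); a=V[:,1]*np.sign(V[0,1])
    return np.array(r[0])/1000,r[1],np.degrees(np.arctan2(a[1],a[0])),c,len(v)
for k in ms: print(k,*bar(ms[k]))
# rack sill: brightness edges across row bands
g=cv2.cvtColor(p,cv2.COLOR_RGB2GRAY).astype(int)
for v in (66,88,115,141,166): print(v,g[v,318:340].tolist(), g[v,366:386].tolist())
# depth heights along rack centre columns
i=robot.camera_info("wrist");f=200/np.tan(np.radians(i["vfov"]/2));M=T@i["T_tool_cam"]
def pt(u,v):
    o,r=ray("wrist",[(u,v)],T); ax=M[:3,2]; return o+r[0]*d[v,u]/(r[0]@ax)
for uv in [(239,115),(239,150),(245,128),(300,142),(300,167),(285,153),(285,128),(326,128),(350,115),(377,115),(200,180)]: print(uv,pt(*uv).round(4))
o,r=ray("wrist",[(310,236)],T)
for v in range(228,300,8): print(v,[f"{d[v,u]:.3f}" for u in range(296,340,4)])
E
```

```text
red [0.62406671 0.13545998] (9.512767791748047, 57.197113037109375) -13.24896135944278 [0.62386826 0.13549627] 659
blue [0.61420081 0.11322877] (11.276412963867188, 57.184078216552734) -12.547329963173247 [0.61386947 0.11297886] 711
green [0.61261035 0.0891035 ] (11.49226188659668, 57.68382263183594) -12.699690562425559 [0.61237586 0.08876335] 723
66 [133, 134, 133, 133, 132, 133, 133, 133, 133, 134, 131, 121, 122, 153, 164, 163, 163, 163, 162, 161, 162, 162] [164, 163, 164, 164, 158, 134, 80, 75, 119, 144, 157, 160, 153, 142, 121, 115, 142, 150, 148, 148]
88 [165, 164, 164, 164, 165, 164, 164, 162, 165, 164, 162, 151, 133, 146, 162, 162, 161, 162, 162, 161, 161, 163] [161, 163, 161, 162, 164, 145, 78, 70, 118, 141, 156, 157, 154, 145, 124, 118, 142, 151, 151, 150]
115 [162, 162, 161, 162, 162, 162, 161, 162, 162, 162, 162, 151, 131, 137, 157, 161, 161, 160, 160, 160, 160, 160] [159, 160, 160, 161, 160, 134, 73, 74, 119, 143, 155, 157, 154, 144, 132, 121, 141, 150, 152, 149]
141 [160, 160, 161, 160, 161, 161, 161, 160, 160, 160, 159, 151, 134, 133, 156, 159, 158, 159, 159, 159, 158, 
[... 941 characters left out ...]
95', '0.152', '0.151', '0.151', '0.151', '0.155', '0.151', '0.085', '0.086']
252 ['0.080', '0.079', '0.087', '0.153', '0.143', '0.143', '0.143', '0.142', '0.086', '0.080', '0.080']
260 ['0.077', '0.076', '0.083', '0.135', '0.136', '0.135', '0.135', '0.135', '0.084', '0.080', '0.077']
268 ['0.076', '0.076', '0.082', '0.085', '0.086', '0.086', '0.085', '0.087', '0.083', '0.000', '0.077']
276 ['0.077', '0.077', '0.081', '0.084', '0.085', '0.083', '0.085', '0.085', '0.083', '0.081', '0.077']
284 ['0.079', '0.079', '0.081', '0.084', '0.086', '0.084', '0.085', '0.086', '0.082', '0.080', '0.078']
292 ['0.078', '0.079', '0.082', '0.129', '0.129', '0.129', '0.129', '0.129', '0.083', '0.081', '0.078']
```

```bash
cat >> h.py <<'E'
YAW=-12.8
xr=np.array([np.cos(np.radians(YAW)),np.sin(np.radians(YAW)),0]); yr=np.array([-xr[1],xr[0],0])
B0=np.array([.624,.1355,0])  # red bar middle at first
_z=np.load("w1.npz"); SILL=(onz("wrist",[(329.7,88),(329.7,115),(329.7,141)],.028,_z["T"])@xr).mean()
def rackp(x,z): "point on red groove line, x behind the sill"; return B0+xr*(x-(B0@xr-SILL))+[0,0,z]
def fz(): 
    f=robot.read_force(); return f
E
cat > press.py <<'E'
from h import *
def press(x,target,z0=.0435):
    """bring the shut fingertips down at x until the push reaches target; returns z"""
    z=z0; robot.servo_line(rackp(x,z),down(YAW-90),speed=.05); f0=robot.read_force()
    while z>.034:
        z-=.0004; robot.servo_line(rackp(x,z),speed=.02); F=robot.read_force()-f0
        if F[2]>target: break
    return z,f0
def drag(x,x1,z,f0,target,step=.001,log=True):
    n=0
    while x>x1:
        x-=step; robot.servo_line(rackp(x,z),speed=.02); F=robot.read_force()-f0
        z+=np.clip((F[2]-target)*KZ,-.0003,.0003); n+=1
        if log: print(f"x{x*1e3:.0f} z{z*1e3:.2f} N{F[2]:.1f} pull{F@xr:.2f} side{F@yr:.2f} t{robot.read_t():.1f}")
    return z
KZ=.00002
E
python3 - <<'E'
from press import *
xb=B0@xr-SILL; print("bar middle behind sill",xb)
R=down(YAW-90)
robot.servo_line(rackp(xb+.016,.07),R,speed=.15)
z,f0=press(xb+.016,3); print(z,f0,robot.read_force()-f0,robot.read_t())
for k in range(4):
    z-=.0003; robot.servo_line(rackp(xb+.016,z),speed=.02); F=robot.read_force()-f0; print(z,F.round(2),robot.read_position()-rackp(xb+.016,z),robot.read_t())
    if F[2]>11: break
np.savez("st.npz",x=xb+.016,z=z,f0=f0)
E
```

```text
bar middle behind sill 0.04413456079560618
0.03950000000000002 [ 0.16213012 -0.00263084  0.87316044] [-1.26973595 -0.53914548  4.11464955] 8.85
0.03920000000000002 [-2.31  0.68  6.33] [2.76511857e-04 4.45432067e-05 7.45655235e-04] 9.1
0.03890000000000002 [-3.4  -0.28  7.85] [3.11269556e-04 4.39653425e-05 9.78354761e-04] 9.35
0.038600000000000016 [-2.1   0.23  9.13] [3.31857729e-04 1.05339350e-05 1.20199120e-03] 9.6
0.038300000000000015 [-4.44 -1.34 11.07] [3.54125614e-04 4.15365456e-05 1.44833321e-03] 9.85
```

```bash
sed -i 's/KZ=.00002/KZ=.0001/' press.py; python3 - <<'E'
from press import *
s=np.load("st.npz");x,z,f0=float(s["x"]),float(s["z"]),s["f0"]
z=drag(x,x-.010,z,f0,13,step=.002)
np.savez("st.npz",x=x-.010,z=z,f0=f0)
p,d=robot.grab_frame("side");cv2.imwrite("pics/s1.png",cv2.resize(p[190:250,260:360,::-1],None,fx=6,fy=6))
for n,q in(("side",p),("scene",robot.grab_frame("scene")[0])):
    for im in (np.load(n+"0.npz")["p"],q):
        b=blobs(redmask(im[190:235,285:330]),1)[0]; print(n,b[0],b[1])
E
```

```text
x58 z38.00 N8.0 pull0.01 side-0.65 t10.1
x56 z37.70 N9.7 pull0.93 side-1.84 t10.3
x54 z37.41 N10.1 pull1.85 side-0.99 t10.6
x52 z37.11 N10.0 pull1.74 side-0.78 t10.8
x50 z36.98 N11.7 pull1.97 side-0.29 t11.1
side [10, 22, 19, 7, 43] [19.1, 24.8]
side [20, 25, 12, 5, 23] [25.3, 27.0]
scene [11, 20, 15, 11, 39] [17.9, 24.9]
scene [19, 25, 9, 7, 23] [22.7, 28.0]
```

View pics/s1.png

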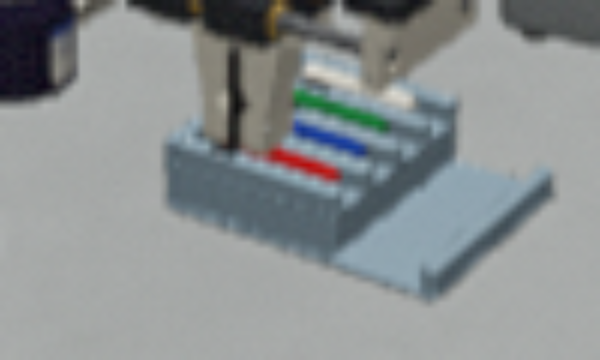

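Side crop: the fingertips at about (235,150) press on the red bar, whose front end (340,178) has moved some 3 px towards the sill. I'll keep dragging and track that front edge.

```bash
python3 - <<'E'
from press import *
s=np.load("st.npz");x,z,f0=float(s["x"]),float(s["z"]),s["f0"]
def front(n):
    im=robot.grab_frame(n)[0].astype(int)[190:250,285:345]; w=np.clip(im[...,0]-np.maximum(im[...,1],im[...,2]),0,None)
    c=np.where((w>40).sum(0)>0)[0]; return c.min(),c.max(),round(float(w[:,c.max()-1:c.max()+2].max(0).mean()))
print(front("side"),front("scene"))
for k in range(5):
    z=drag(x,x-.0039,z,f0,13,step=.002); x-=.004
    print(front("side"),front("scene"))
np.savez("st.npz",x=x,z=z,f0=f0)
E
```

```text
(np.int64(19), np.int64(31), 74) (np.int64(18), np.int64(27), 101)
x48 z36.86 N11.9 pull0.10 side-1.06 t11.6
x46 z36.89 N13.3 pull1.18 side-0.96 t11.8
(np.int64(20), np.int64(32), 75) (np.int64(19), np.int64(28), 88)
x44 z36.91 N13.1 pull1.05 side0.06 t12.2
x42 z36.92 N13.2 pull1.51 side-0.06 t12.4
(np.int64(22), np.int64(33), 99) (np.int64(20), np.int64(29), 87)
x40 z36.86 N12.4 pull1.87 side0.72 t12.8
x38 z36.79 N12.2 pull1.91 side-0.52 t13.0
(np.int64(23), np.int64(35), 68) (np.int64(21), np.int64(30), 91)
x36 z36.70 N12.1 pull1.19 side-0.52 t13.3
x34 z36.73 N13.3 pull0.27 side0.87 t13.6
(np.int64(24), np.int64(36), 84) (np.int64(22), np.int64(31), 88)
x32 z36.76 N13.3 pull1.23 side-0.49 t13.9
x30 z36.71 N12.5 pull1.11 side0.74 t14.2
(np.int64(26), np.int64(37), 100) (np.int64(23), np.int64(32), 101)
```

The bar follows the fingers and the visible length stays constant, so it is free of the clip. I'll lighten the press, push it past the sill and lift.

```bash
python3 - <<'E'
from press import *
s=np.load("st.npz");x,z,f0=float(s["x"]),float(s["z"]),s["f0"]
z=drag(x,.0075,z+.0009,f0,6,step=.002)
np.savez("st.npz",x=.0075,z=z,f0=f0)
robot.servo_line(rackp(.0075,.06),speed=.08)
robot.servo_line(rackp(.06,.16)+.05*yr,speed=.2)
robot.dwell(.3)
snap("w2");print(robot.read_t())
E
```

```text
x28 z37.91 N11.0 pull0.42 side0.67 t14.6
x26 z38.18 N8.8 pull0.46 side0.43 t14.8
x24 z38.33 N7.5 pull0.54 side-0.37 t15.1
x22 z38.43 N7.0 pull0.09 side1.30 t15.3
x20 z38.53 N7.0 pull0.46 side0.59 t15.6
x18 z38.59 N6.6 pull0.22 side0.01 t15.8
x16 z38.65 N6.7 pull-0.53 side0.83 t16.1
x14 z38.64 N5.9 pull0.61 side0.31 t16.3
x12 z38.66 N6.2 pull0.43 side-0.05 t16.6
x10 z38.62 N5.6 pull-0.51 side-0.28 t16.8
x8 z38.69 N6.7 pull0.25 side0.52 t17.1
x6 z38.86 N7.7 pull0.51 side0.44 t17.3
18.8417
```

View pics/w2.png

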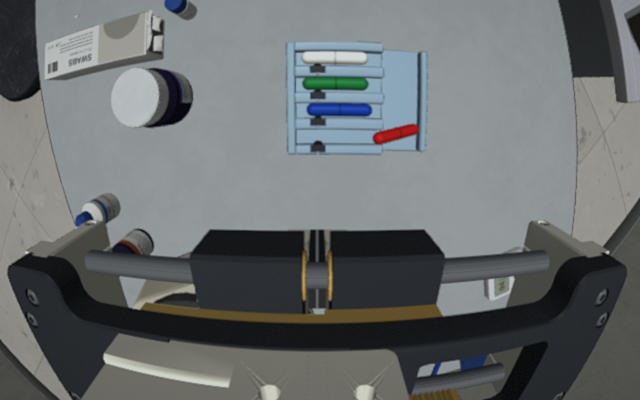

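The picture shows the red bar tipped over the sill, running from (375,139) to (419,129), and the others still in place. Next I'll measure its axis and plan the tilted grasp.

```bash
cat >> h.py <<'E'
def bar3d(name,n=None):
    z=np.load(name+".npz");p,d,T=z["p"],z["d"],z["T"]; m=redmask(p); m[200:]=0
    b=blobs(m,1)[0][2].astype(np.uint8); v,u=np.where(b); C=np.c_[u,v].astype(float); c=C.mean(0)
    w,V=np.linalg.eigh(np.cov((C-c).T)); a=V[:,1]; t=(C-c)@a
    e=[c+a*(t.min()-.3),c+a*(t.max()+.3)]
    ax=(T@robot.camera_info("wrist")["T_tool_cam"])[:3,2]
    k=(abs((C-c)@V[:,0])<1.2)&(t>t.min()+5)&(t<t.max()-5)&(d[v,u]>0)
    o,r=ray("wrist",C[k],T); S=o+r*(d[v,u][k]/(r@ax))[:,None]
    g=np.linalg.svd(S-S.mean(0))[2][0]
    for _ in range(2):
        s=np.sqrt(1-(r@g)**2); A=S+r*(.006/s)[:,None]; c3=np.median(A,0); g=np.linalg.svd(A-A.mean(0))[2][0]
    E=[]
    for q in e: # end rays: point on axis nearest
        o,rr=ray("wrist",[q],T); x=np.linalg.lstsq(np.c_[g,-rr[0]],o-c3,rcond=None)[0]; E.append(c3+g*x[0])
    if n is None: g=g*np.sign(g@xr)
    return (E[0]+E[1])/2,g,np.linalg.norm(E[0]-E[1])
E
cat > gp.py <<'E'
from h import *
M,g,L=bar3d("w2")
elev=np.degrees(np.arcsin(g[2])); yaw=np.degrees(np.arctan2(g[1],g[0]))
h=np.array([g[0],g[1],0]);h/=np.linalg.norm(h)
th=np.radians(33); r=h*np.cos(th)+[0,0,np.sin(th)]; nn=h*np.sin(th)-[0,0,np.cos(th)]
R=np.c_[r,np.cross(nn,r),nn]
G=np.array([M[0],M[1],0])-h*.0025; G[2]=.025-.0025*np.tan(th)  # grasped point on the axis
TCP=G+nn*.009
E
python3 - <<'E'
from gp import *
print(M,g,L,elev,yaw); print("x behind sill",M@xr-SILL,"off groove",(M-B0)@yr)
print(R,TCP)
R2=R@np.diag([-1,-1,1])
for A in(R,R2):
    for b in(.1,.04,0): print(robot.ik(TCP-nn*b,A))
print(robot.read_qpos())
E
```

```text
[0.56288928 0.14643871 0.02421865] [ 0.84990336 -0.03254962  0.52593231] 0.06270723419209664 31.731027030475285 -2.1932432499940027
x behind sill -0.01788125988363587 off groove -0.002872110889854786
[[ 0.83805619 -0.03826997  0.54424005]
 [-0.0320959  -0.99926744 -0.02084332]
 [ 0.54463904  0.         -0.83867057]] [0.56528927 0.1463468  0.01582845]
None
None
[  -5.43059704   18.02693101  -47.29031139 -167.93226719   -8.45979166
  -99.22428618]
None
None
[  -5.43059704   18.02693101  -47.29031139 -167.93226719   -8.45979166
   80.77571382]
[ 3.20272599e+01  2.31201890e+01 -4.43208046e+00 -2.41021747e-03
 -6.24879778e+01 -4.48289590e+01]
```

```bash
cat > scan.py <<'E'
from gp import *
def Rt(h,t):
    t=np.radians(t); r=h*np.cos(t)+np.array([0,0,np.sin(t)]); n=h*np.sin(t)-np.array([0,0,np.cos(t)]); return np.c_[r,np.cross(n,r),n]
if __name__=="__main__":
    for t in(0,5,10,14,18,22,26,30):
        A=Rt(h,t); 
        for s in(1,-1):
            q=[robot.ik(G+A[:,2]*(.009-b),A@np.diag([s,s,1])) for b in(0,.04,.1)]
            print(t,s,[None if k is None else k.round(0).tolist() for k in q])
    D=np.array([.513,-.153,.054])
    print("dish: place tilt, azimuth of bar 'rear' direction")
    for t in(-33,-24,-18,-12):
        ok=[]
        for az in range(-180,180,30):
            hh=np.array([np.cos(np.radians(az)),np.sin(np.radians(az)),0]); A=Rt(hh,t)
            for s in(1,-1):
                q=[robot.ik(D+[0,0,.01+b]+A[:,2]*.009,A@np.diag([s,s,1])) for b in(0,.1)]
                if all(k is not None for k in q): ok.append((az,s,q[0].round(0).tolist()))
        print(t,len(ok)); [print("  ",o) for o in ok]
E
python3 scan.py
```

```text
0 1 [[34.0, 24.0, -26.0, 0.0, -40.0, 54.0], [34.0, 21.0, -24.0, 0.0, -45.0, 54.0], [34.0, 17.0, -20.0, 0.0, -53.0, 54.0]]
0 -1 [[34.0, 24.0, -26.0, -0.0, -40.0, -126.0], [34.0, 21.0, -24.0, 0.0, -45.0, -126.0], [34.0, 17.0, -20.0, 0.0, -53.0, -126.0]]
5 1 [[36.0, 22.0, -32.0, 6.0, -32.0, 47.0], [36.0, 19.0, -30.0, 5.0, -37.0, 48.0], [37.0, 14.0, -27.0, 4.0, -45.0, 48.0]]
5 -1 [[36.0, 22.0, -32.0, 6.0, -32.0, -133.0], [36.0, 19.0, -30.0, 5.0, -37.0, -132.0], [37.0, 14.0, -27.0, 4.0, -45.0, -132.0]]
10 1 [[37.0, 20.0, -40.0, 17.0, -23.0, 35.0], [38.0, 16.0, -38.0, 14.0, -29.0, 38.0], [39.0, 11.0, -34.0, 11.0, -38.0, 40.0]]
10 -1 [[37.0, 20.0, -40.0, 17.0, -23.0, -145.0], [38.0, 16.0, -38.0, 14.0, -29.0, -142.0], [39.0, 11.0, -34.0, 11.0, -38.0, -140.0]]
14 1 [[35.0, 18.0, -51.0, 42.0, -13.0, 13.0], [39.0, 15.0, -46.0, 26.0, -21.0, 25.0], [41.0, 9.0, -41.0, 19.0, -31.0, 31.0]]
14 -1 [[35.0, 18.0, -51.0, 42.0, -13.0, -167.0], [39.0, 15.0, -46.0, 26.0, -21.0, -155.0], [41.0, 9.0, -41.0, 19.0, -31.0, -149.0]]
18 1 [None, [31.0, 12.0, -57.0, 60.0, -11.0, -2.0], [42.0, 6.0, -49.0, 31.0, -24.
[... 3718 characters left out ...]
, -12.0, -57.0, -140.0])
   (-30, 1, [-0.0, 24.0, -17.0, -7.0, -59.0, 64.0])
   (-30, -1, [-0.0, 24.0, -17.0, -7.0, -59.0, -116.0])
   (0, 1, [4.0, 24.0, -20.0, -1.0, -58.0, 87.0])
   (0, -1, [4.0, 24.0, -20.0, -1.0, -58.0, -93.0])
   (30, 1, [8.0, 23.0, -25.0, 6.0, -54.0, 109.0])
   (30, -1, [8.0, 23.0, -25.0, 6.0, -54.0, -71.0])
   (60, 1, [11.0, 20.0, -32.0, 13.0, -47.0, 130.0])
   (60, -1, [11.0, 20.0, -32.0, 13.0, -47.0, -50.0])
   (90, 1, [12.0, 17.0, -39.0, 19.0, -38.0, 152.0])
   (90, -1, [12.0, 17.0, -39.0, 19.0, -38.0, -28.0])
   (120, -1, [11.0, 14.0, -45.0, 24.0, -29.0, -2.0])
   (150, 1, [9.0, 12.0, -46.0, 19.0, -23.0, -146.0])
   (150, -1, [9.0, 12.0, -46.0, 19.0, -23.0, 34.0])
```

```bash
python3 - <<'E'
from scan import *
A=Rt(h,10); P=np.array([M[0],M[1],.0245])+A[:,2]*.003
robot.goto(P-A[:,2]*.09,A); robot.move_gripper(.38)
f0=robot.read_force()
robot.servo_line(P-A[:,2]*.02,speed=.15); robot.servo_line(P,speed=.05)
print(P,robot.read_position()-P,robot.read_force()-f0,robot.read_t())
robot.move_gripper(0)
print(robot.read_grip_width()*88,robot.read_finger_force(),(robot.read_force()-f0).round(2),robot.read_t())
robot.servo_line(P+[0,0,.03],speed=.06); robot.servo_line(P+[0,0,.12],speed=.15)
print(robot.read_grip_width()*88,robot.read_finger_force(),robot.read_t())
# view from above the dish's -y... side: camera (tool +x) ahead of TCP
hh=np.array([np.cos(np.radians(-15)),np.sin(np.radians(-15)),0]);A=Rt(hh,0)
q=robot.ik([.44,-.12,.20],A);print(q)
if q is not None:
    robot.goto([.44,-.12,.20],A); snap("w3"); print(robot.read_t(),robot.read_grip_width()*88)
E
```

```text
[0.56340984 0.14641878 0.02154558] [-0.00011765 -0.00017662 -0.00026409] [0.54795738 1.04259333 0.35882036] 22.1083
11.163284733200399 30.000053644180298 [-0.18  0.26  0.  ] 22.6167
10.981553760289895 29.99995708465576 24.0167
[  9.61415453   0.66311832 -27.99280308   0.         -61.34407859
  65.38584547]
25.2083 10.929998075218315
```

```bash
ls pics
```

```text
crop0.png
s1.png
scene0.png
side0.png
w1.png
w2.png
w3.png
```

View pics/w3.png

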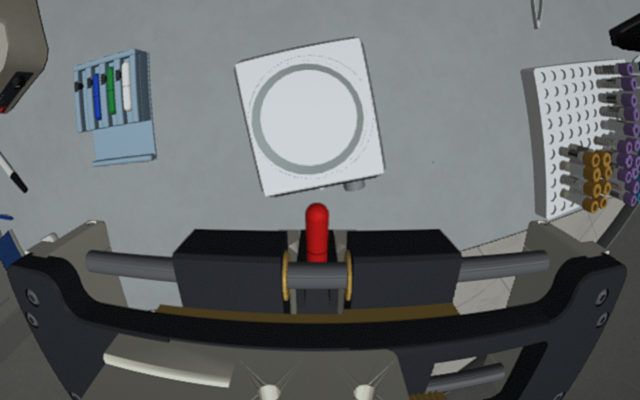

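The picture shows the bar gripped at (317,225), with its rear end up. The dish's wall ring is centred near (307,118), about 55 px in radius. I'll fit circles to its outer and inner edges.

```bash
python3 - <<'E'
from h import *
z=np.load("w3.npz");p,d,T=z["p"],z["d"],z["T"]
g=cv2.GaussianBlur(cv2.cvtColor(p,cv2.COLOR_RGB2GRAY),(3,3),0).astype(float)
c=np.array([307.5,118.5]); rr=np.arange(38,66,.25); I=[];O=[]
for a in np.radians(np.arange(0,360,4)):
    u=np.c_[c[0]+rr*np.cos(a),c[1]+rr*np.sin(a)].astype(np.float32)
    s=cv2.remap(g.astype(np.float32),u[:,:1],u[:,1:],1).ravel(); ds=np.gradient(s)
    I.append(u[ds.argmin()]); O.append(u[ds.argmax()])
def fit(P):
    k=np.ones(len(P),bool)
    for _ in range(4):
        s=np.linalg.lstsq(np.c_[2*P[k],np.ones(k.sum())],(P[k]**2).sum(1),rcond=None)[0]; r=np.sqrt(s[2]+s[:2]@s[:2]); e=abs(np.linalg.norm(P-s[:2],axis=1)-r);k=e<max(2*np.median(e),.001)
    return s[:2].round(4),r.round(4),k.sum(),np.median(e).round(4)
for n,E in(("in",I),("out",O)):
    for h in(.058,.099): print(n,h,fit(onz("wrist",E,h,T)[:,:2]))
# stirrer top corners
print(onz("wrist",[(235,64),(359,38),(384,174),(264,195)],.052,T).mean(0), [d[118,307],d[70,307]])
E
```

```text
in 0.058 (array([ 0.5059, -0.1286]), np.float64(0.0468), np.int64(77), np.float64(0.0002))
in 0.099 (array([ 0.5069, -0.13  ]), np.float64(0.0404), np.int64(77), np.float64(0.0002))
out 0.058 (array([ 0.5048, -0.127 ]), np.float64(0.0543), np.int64(90), np.float64(0.0002))
out 0.099 (array([ 0.506 , -0.1287]), np.float64(0.0468), np.int64(90), np.float64(0.0002))
[ 0.50542684 -0.13046688  0.052     ] [np.float32(0.29067734), np.float32(0.2781343)]
```

```bash
python3 - <<'E'
from scan import Rt
from h import *
D=np.array([.506,-.1287,.054])
hh=np.array([np.cos(np.radians(-15)),np.sin(np.radians(-15)),0]);A=Rt(hh,-14)
at=lambda zb: np.array([D[0],D[1],D[2]+zb])+A[:,2]*.003
robot.goto(at(.13),A); robot.servo_line(at(.06),speed=.12); robot.servo_line(at(.017),speed=.06)
robot.dwell(.2); f0=robot.read_force()
zb=.017
while zb>.0102:
    zb-=.0005; robot.servo_line(at(zb),speed=.02); F=robot.read_force()-f0
    print(f"{zb*1e3:.1f}",F.round(1),round(robot.read_grip_width()*88,2),robot.read_t())
    if F[2]>7: break
np.savez("pl.npz",zb=zb,f0=f0)
p,d=robot.grab_frame("side");cv2.imwrite("pics/s2.png",cv2.resize(p[130:210,320:430,::-1],None,fx=6,fy=6))
E
```

```text
16.5 [-0.  -0.8 -0.9] 10.82 27.7083
16.0 [ 0.4 -0.  -1. ] 11.02 27.9583
15.5 [ 0.2 -1.4 -0. ] 11.07 28.2083
15.0 [ 0.5 -0.5 -0.8] 11.02 28.4583
14.5 [-0.2 -0.6  0.3] 10.83 28.7083
14.0 [-0.1 -0.4 -0.2] 11.27 28.9583
13.5 [-0.4 -0.5  0.7] 10.68 29.2083
13.0 [ 0.9 -1.   2.4] 11.4 29.4583
12.5 [ 0.1 -0.7  4.1] 11.07 29.7083
12.0 [0.6 0.1 5.4] 11.15 29.9583
11.5 [-0.  -0.7  5.7] 10.94 30.2083
11.0 [ 0.7 -1.4  6.2] 10.85 30.4583
10.5 [ 0.6 -1.4  5.1] 11.12 30.7083
10.0 [ 1.  -1.6  5.3] 11.03 30.9583
```

View pics/s2.png

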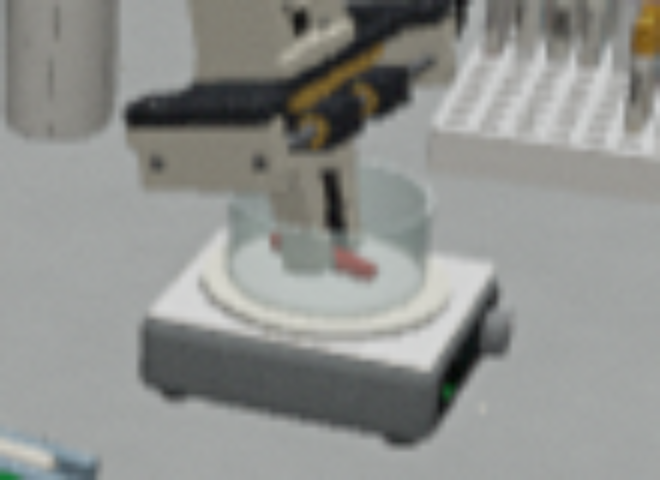

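The side crop shows the bar in the dish, from about (275,240) to (375,270), nearly flat, with the fingers clear of the rim. I'll press a last fraction, release and retreat.

```bash
python3 - <<'E'
from scan import Rt
from h import *
s=np.load("pl.npz");f0=s["f0"]
D=np.array([.506,-.1287,.054])
hh=np.array([np.cos(np.radians(-15)),np.sin(np.radians(-15)),0]);A=Rt(hh,-14)
at=lambda zb: np.array([D[0],D[1],D[2]+zb])+A[:,2]*.003
for zb in(.0096,.0092):
    robot.servo_line(at(zb),speed=.02); F=robot.read_force()-f0; print(zb,F.round(1),(robot.read_position()-at(zb))[2])
    if F[2]>9: break
robot.move_gripper(.3)
print(robot.read_force()-f0,robot.read_grip_width()*88)
robot.servo_line(at(.07),speed=.06); robot.servo_line(at(.12),speed=.12)
robot.goto([.43,-.11,.20],Rt(hh,0)); robot.dwell(.3)
snap("w4"); print(robot.read_t())
M,g,L=bar3d("w4"); print(M-D,g,L)
E
```

```text
0.0096 [ 1.3 -1.2  6.4] 0.0005258416192390689
0.0092 [ 1.2 -0.7  6.5] 0.0005536957634460563
[-0.18855193  0.41474686  2.73770635] 26.157223595234655
34.6167
[ 0.00146096 -0.00052199  0.01002377] [ 0.96544769 -0.26051486  0.00654041] 0.05757495467117629
```

View pics/w4.png

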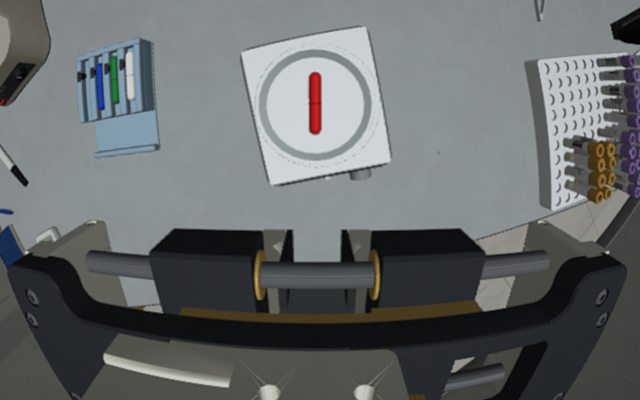

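The picture shows the red bar flat in the dish at (315,103), 1.5 mm from the centre. The dish is in place, the other three bars are in their grooves, and the robot is clear.

```bash
python3 -c "
from rig import robot
print(robot.job_done())"
```

```text
the job is handed in; nothing more can be done
None
```

The job is handed in: the red stir bar was drawn out with about 13 N of pressing, tipped into the trough, and laid flat about 1.5 mm from the dish's centre by about 35 s, with the other bars and the dish still in place.

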